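# Load a block into the drilling jig

### The arm

A 7-joint arm with a two-finger parallel gripper is mounted at the origin on the work surface. World frame = base frame: x ahead of the robot, y to its left, z up, the work surface at z = 0. Lengths are in m, angles in rad, forces in N, time in s.
With the tool pointing down it reaches from about 0.425 to 1.025 m from the base axis. Payload 9.4 kg.
Tool frame: the origin (TCP) lies on the centre line of the jaws, within the pads' length; the fingertips stand 22 mm ahead of it and the grasp point (between the pads) lies 3 mm ahead of it (tip_reach is the z of the fingertips in the tool frame, in m); z points along the fingers, y is the line along which they close (so a half turn about z gives the same grasp; the last joint's range is limited). The gripper opens to 93 mm and grips with 3 to 60 N. Pads are 15 mm wide; open, the fingers measure 128 mm over their backs; the gripper's body (75 mm by 188 mm) begins 65 mm behind the grasp point.
Start: joints at [1.143, 0.599, -0.003, 1.599, 0.002, 0.943, -0.08], TCP at [0.249, -0.681, 0.241] pointing down, gripper open.
Joint ranges: [-2.57, 2.57], [-0.35, 1.97], [-1.29, 1.29], [0.11, 2.56], [-1.05, 4.19], [0.11, 1.86], [-2.63, 2.63]. Speed limits (rad/s): [2.22, 2.22, 3.01, 3.01, 3.14, 3.14, 3.14].

### API

Orientations are given as a unit quaternion [w, x, y, z].
In Python, from cell import get_obs, get_image, camera_model, close_job, search_frame, trace, tip_reach gives the robot as it stands.
- The arm moves only by the tool step_arm, never from a script. Its arguments are lists of equal length, an entry for each row: "translation": the shift along the tool's x, y, z scaled (see below), a list of three; "rot": the turn, a rotation vector about the tool's x, y, z scaled (see below), a list of three. In form: {"translation": [[dx, dy, dz], ...], "rot": [[wx, wy, wz], ...]}. A call has 1 to 5 rows; each row is the pose to reach, as a shift and turn from the pose commanded when the call began, along the tool's axes at that moment, turning the shorter way round; what a row does not reach only later rows make up. The controller multiplies each number of a shift by 0.8 m and each number of a turn by 180 degrees. A row lasts 1/8 s, in which the tool goes at most 62.5 mm and 10.7 degrees, less where a joint would pass 70% of its speed; a pose out of reach is approached as far as the arm can. A call with a number of a shift or a turn outside -1 to 1 is refused whole. A call with a gripper value outside its range is refused whole. "fingers" is the opening, from -1 (shut) to 1 (fully open), set as the call begins (left out, the last holds). The fingers move at their own pace and stop on an object; "newtons" is the grip in N (left out, the last holds). Time passes only in rows, so rows that repeat a pose let the fingers close. It gives the time, the measured TCP pose, the force, the opening and the grip force at its end, in the units of the state.
- get_obs(): the state, without advancing time (a new reading comes with each control period).
- get_image(name): name is "scene" or "top" or "wrist"; returns the picture (420x560x3 uint8, red, green, blue); there is no depth.
- camera_model(name): a dict with "camera_matrix" (3x3 intrinsics, pixels), "xyz" and "rotation" of the camera in the world. Camera axes: x right, y down, z forward; pixel columns grow to the right and rows downward; lengths in m; the calibration is good to about 2 mm. A picture is of the moment at which its call begins: read the wrist's pose just before it. camera_model takes no time and is no camera call; for the wrist camera it gives the pose at the moment of the call.
- close_job(): hands the job in; it is judged then, once.
Trained networks look in the newest picture that a camera, given by its name, has taken for a name from the list of things; names that differ only in an ending like _2 or _b are one class to them, and where a whole thing is asked for, a point or a joint stands for the part that bears it (a point fixed in the world has none). Each returns a list of dicts, best first, with "p" (0 to 1); they miss things now and then, are a little off and sometimes report something else, mostly with a low value. They report only what shows in the picture. A call takes as long as a camera call. They do not tell look-alikes from the thing itself.
- search_frame(camera, query): "position" ([row, column] in pixels, amid what is visible of it).
- trace(camera, query): "pixels" (420x560 bool, what is visible of it) and "position" ([row, column] in pixels, amid what is visible of it).
The state is a dict: "clock": time; "q": joint angles; "qvel": joint speeds; "effort": joint torques, N m; "ee_pos": TCP position; "ee_rot": TCP orientation; "contact_force": force on the tool from outside, world axes, zero at the start; "torque": the same for the moment, N m; "width": opening from 0.0 (shut) to 1.0 (fully open); "grip_force": force on a finger pad.
Only numpy, scipy, OpenCV 4.12 (cv2) and the standard library are available. Lean on these libraries where they do the work, as an engineer would, in place of code of your own. Each camera call takes 0.05 s, during which the arm holds its last target. There are 200 camera calls.

### The job

On the steel workbench, push the aluminium block with the two drilled holes along the table, lengthwise through the narrow gap between the two guide blocks of the jig, until its front end is right up against the end stop. Only push it with the fingers: do not lift or tip it, and leave the other loose things on the bench where they are. Leave the block there and take the fingers away.

Things in the scene. Friction and masses are not known exactly. Their poses are not given: they have to be found in the camera images.
- block: the workpiece: loose bare aluminium block, 60 mm wide (its x), 100 mm long (its y), 20 mm high, 0.24 to 0.45 kg, two dark drilled holes 16 mm across on top, 60 mm apart along its length. Origin at the centre of its underside, z up. It lies flat before the gap, on the jig's -y side, often askew, and slides with dry friction. It is the same either way round.
- jig: drilling jig: two guide blocks and an end stop, plain steel bars 30 mm high plus 6 mm screw heads, fixed to the table, which is its floor. Origin on the table midway between the guide blocks; its +y is the way the block must travel. Guide blocks: y -30 to +30 mm, inner faces at x -32.5 and +32.5 mm (gap 65 mm), outer faces at x -68.5 and +68.5 mm, edges rounded 3 mm.
- mouth (a point): where the gap begins: the point on the table midway between the near ends of the guide blocks, at x 0, y -30 mm in the jig's frame; same axes as the jig
- stop (a point): middle of the end stop's face, on the table, at x 0, y +100 mm in the jig's frame, same axes. The stop is a bar across the far end, 100 mm wide (x) and 20 mm thick (y). With the block home, its centre is 50 mm before this point (jig y +50 mm) and its rear 30 mm is still between the guide blocks, so pushing fingers must follow 30 mm into the gap.
- plate: bystander: square steel plate, 80 x 80 x 10 mm, lying beside one guide block (it is not the workpiece); origin at the centre of its underside
- nut: bystander: round steel collar, 36 mm across, 18 mm high, lying beside the other guide block; origin at the centre of its underside
- tube: bystander: piece of steel tube standing on end behind the stop, 42 mm across, 55 mm high; origin at the centre of its underside
- wrench: bystander: steel wrench lying flat to the robot's right; its origin lies on its underside
- hammer: bystander: hammer lying farther to the robot's right; its origin lies on its underside
- driver: bystander: screwdriver lying to the robot's left; its origin lies on its underside
- offcut: bystander: brass bar offcut, 50 x 120 x 30 mm, to the robot's right; origin at the centre of its underside
Not all that is in view belongs to the job. Of the things that look like the block, the larger one is meant. What is shaped like the jig but red is not meant.

How it is judged:
On the way, in this order (a step that is already met when the one before it is completed fails the run):
1. the block's front part is between the guide blocks, lengthwise and flat on the table (y of block in the frame of jig between -0.07 and 0.02 m and x of block in the frame of jig between -0.008 and 0.008 m and angle between the y axis of block and the y axis of jig, either way round below 0.15 rad and height (world z) of block below 0.005 m), for 0.1 s.
2. the block is against the end stop (y of block in the frame of jig between 0.046 and 0.053 m and x of block in the frame of jig between -0.005 and 0.005 m and angle between the y axis of block and the y axis of jig, either way round below 0.09 rad), for 0.1 s.
At the end, for the whole second after the job is handed in: The block lies flat and still on the table, its rear part between the guide blocks, lengthwise in the jig (within 0.09 rad and 5 mm sideways), its front end within 4 mm of the end stop (all of step 2 and height (world z) of block below 0.004 m and angle between block's own z axis and vertical below 0.06 rad and linear speed of block below 0.01 m/s); the robot touches nothing.
It fails at once if the block is lifted off the table (over 10 mm) or tipped (over 0.2 rad) (height (world z) of block above 0.01 m or angle between block's own z axis and vertical above 0.2 rad).
It fails at once if another loose thing is moved by more than 20 mm (distance of any of plate, nut, tube, wrench, hammer, driver, offcut from where it was at the start of the episode above 0.02 m).
It also fails if it takes over 72 s, if anything falls off the work surface, if the arm or the gripper's body presses on something with over 40 N, if the wrist force passes 120 N, or if a joint passes its speed limit or range.

## Working session

There is one attempt and no reset: what is moved stays moved. The work goes in short steps, Python scripts to look and compute and a tool call to move; the robot and the scene stay as the last step left them, time stands still between calls to the robot, and variables do not carry over. Pictures are saved under pics/ and viewed, at most 10 in all, crops included, and the job is handed in when it is done.

Besides the shell and the picture viewer there is one more tool, called after "Emit:" as name(argument=value, ...) on one line, values as JSON. step_arm: Moves the arm, as the interface text tells. Shifts and turns lie within -1 to 1; 1 stands for 0.8 m of shift or 180 degrees of turn. Its arguments: {"type":"object","properties":{"translation":{"type":"array","items":{"type":"array","items":{"type":"number","minimum":-1,"maximum":1}}},"rot":{"type":"array","items":{"type":"array","items":{"type":"number","minimum":-1,"maximum":1}}},"fingers":{"type":"number"},"newtons":{"type":"number"}},"required":["translation","rot"]}

```bash
mkdir -p pics; ls; python3 - <<'E'
from cell import *
import cv2,numpy as np
print(get_obs()); print(tip_reach)
for n in("top","scene"):
    im=get_image(n); cv2.imwrite(f"pics/{n}0.png",im[:,:,::-1]); print(n,camera_model(n))
    for q in("block","jig","plate"):
        print(q,[(np.round(d["position"]),round(d["p"],2)) for d in search_frame(n,q)])
E
```

```text
pics
{'clock': 0.0, 'q': array([ 1.14331317,  0.6001079 , -0.00253605,  1.60016126,  0.00180349,
        0.94289201, -0.07981113]), 'qvel': array([ 8.16286021e-04,  2.12069275e-04,  1.65550809e-03,  9.28518184e-06,
       -9.90094931e-04, -1.69532893e-03,  1.02191352e-03]), 'effort': array([-2.47179989e-03, -7.65066504e+01,  1.49682809e+00, -2.52346873e+01,
       -5.23487676e-02,  1.71414268e-02,  1.56418619e-04]), 'ee_pos': array([ 0.2489514 , -0.68041445,  0.23976129]), 'ee_rot': array([-7.54528010e-04,  9.84654186e-01,  1.74515100e-01, -2.10120168e-04]), 'contact_force': array([-0.02571101, -0.36637915,  0.56779414]), 'torque': array([-0.02774002, -0.01934094, -0.02136262]), 'grip_force': 0.0, 'width': 0.9987759147574616}
0.022
top {'camera_matrix': array([[437.03834226,   0.        , 275.62870225],
       [  0.        , 437.03834226, 214.82430544],
       [  0.        ,   0.        ,   1.        ]]), 'xyz': array([0.2394965 , 0.00418048, 1.28192823]), 'rotation': array([ 0.05707477, -0.70112552,  0.70700712, -0.07284509])}
block [(array([226., 297.]), 0.78), (array([174., 280.]), 0.74)]
jig [(array([293., 168.]), 0.95), (array([202., 217.]), 0.82)]
plate [(array([154., 201.]), 0.97)]
scene {'camera_matrix': array([[458.07843184,   0.        , 279.98729711],
       [  0.        , 458.07843184, 205.94548543],
       [  0.        ,   0.        ,   1.        ]]), 'xyz': array([0.91787856, 0.65630214, 0.80092535]), 'rotation': array([-0.104409  ,  0.26643519,  0.87763296, -0.38454056])}
block [(array([237., 240.]), 0.79), (array([196., 284.]), 0.63)]
jig [(array([259., 445.]), 0.97), (array([269., 320.]), 0.89)]
plate [(array([321., 268.]), 0.68), (array([268., 320.]), 0.67)]
```

```bash
python3 - <<'E'
import cv2
im=cv2.imread("pics/top0.png"); cv2.imwrite("pics/top0c.png",cv2.resize(im[110:350,90:410],(800,600),interpolation=cv2.INTER_CUBIC))
E
```

```text
(no output)
```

View pics/top0.png

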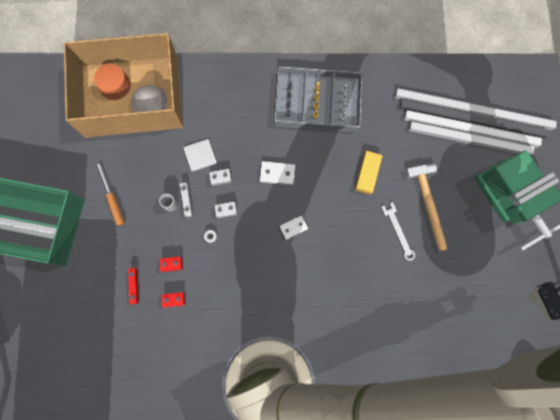

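View pics/top0c.png

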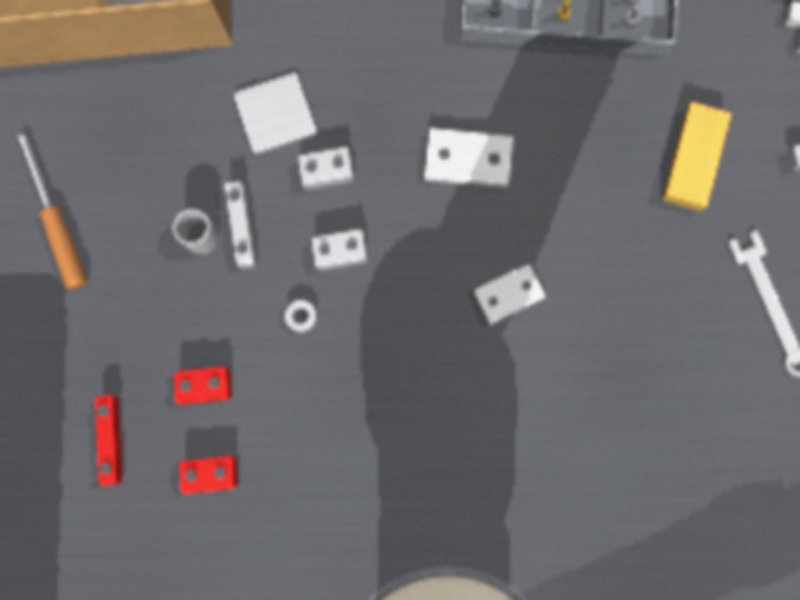

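Candidates for the block: the one at top-image pixel (row 173, col 277) and the one at (228, 294). The first is larger, so it fits. The steel-grey jig is at (202, 217), and the red one at (293, 168) is not meant. Crop shows both clearly. Next I measure them.

```bash
cat > h.py <<'E'
from cell import *
import cv2,numpy as np
from scipy.spatial.transform import Rotation as R
def RM(q): return R.from_quat(np.r_[q[1:],q[0]]).as_matrix()
def unproj(m,uv,z):
    uv=np.atleast_2d(uv).astype(float); K=m["camera_matrix"]
    d=np.c_[uv,np.ones(len(uv))]@np.linalg.inv(K).T@RM(m["rotation"]).T
    c=m["xyz"]; return (c+d*((z-c[2])/d[:,2])[:,None])[:,:2]
def proj(m,P):
    p=(np.atleast_2d(P)-m["xyz"])@RM(m["rotation"])@m["camera_matrix"].T
    return p[:,:2]/p[:,2:]
E
python3 - <<'E'
from h import *
m=camera_model("top"); get_image("top")
for q,z in(("block",.02),("jig",.03)):
  for d in trace("top",q):
    n,l=cv2.connectedComponents(d["pixels"].astype(np.uint8))
    for i in range(1,n):
      ys,xs=np.where(l==i)
      if len(ys)<30: continue
      w=unproj(m,np.c_[xs,ys],z)
      r=cv2.minAreaRect((w*1000).astype(np.float32)); print(q,round(d["p"],2),len(ys),np.round(r[0]),np.round(r[1]),round(r[2],1),np.round([xs.mean(),ys.mean()]))
E
```

```text
block 0.81 318 [438. -76.] [42. 69.] 26.4 [293. 227.]
block 0.63 734 [602. -32.] [103.  70.] 84.3 [278. 173.]
block 0.22 979 [ 499. -468.] [262.  96.] 2.2 [428. 200.]
jig 0.71 255 [334. 276.] [35. 60.] 7.7 [170. 263.]
jig 0.71 328 [275. 378.] [96. 26.] 5.4 [133. 285.]
jig 0.71 262 [236. 265.] [33. 62.] 4.5 [173. 299.]
```

```bash
python3 - <<'E'
from h import *
m=camera_model("top")
w=unproj(m,[(220.4,176.4),(225.6,209.2),(185.6,199.6)],.033)
print(w)
o=(w[0]+w[1])/2; x=w[0]-w[1]; print(o,np.linalg.norm(x),x/np.linalg.norm(x), (w[2]-o), np.linalg.norm(w[2]-o))
b=unproj(m,[(90+468/2.5,110+158/2.5)],.02)[0]; print(b)
h=unproj(m,[(90+444/2.5,110+154/2.5),(90+494/2.5,110+159/2.5)],.02);print(h,h.mean(0),np.diff(h,axis=0))
E
```

```text
[[0.58807936 0.13663111]
 [0.48939838 0.12029563]
 [0.51862138 0.2368645 ]]
[0.53873887 0.12846337] 0.10002391060059107 [0.98657385 0.16331577] [-0.02011749  0.10840113] 0.11025206621947786
[ 0.60086781 -0.0313217 ]
[[ 0.60594478 -0.00264692]
 [ 0.59949807 -0.06243608]] [ 0.60272142 -0.0325415 ] [[-0.00644671 -0.05978916]]
```

```bash
cat >> h.py <<'E'
def go(x,y,z,a):
    """numbers for step_arm to TCP xyz (m), tool y heading a deg, tool pointing down"""
    o=get_obs(); Rm=RM(o["ee_rot"]); a=np.radians(a); ty=np.array([np.cos(a),np.sin(a),0]); tz=np.array([0,0,-1.])
    T=np.c_[np.cross(ty,tz),ty,tz]
    t=Rm.T@(np.array([x,y,z])-o["ee_pos"])/.8; r=R.from_matrix(Rm.T@T).as_rotvec()/np.pi
    print("t",np.round(t,4),"r",np.round(r,4),"rows",np.ceil(np.linalg.norm(t)*.8/.0625),"pos",np.round(o["ee_pos"],4),"yaw",np.degrees(np.arctan2(Rm[1,1],Rm[0,1])).round(2),"t",o["clock"])
E
python3 -c "
from h import *
go(.64,-.02,.27,-96.1); go(.6,.0,.27,-96.1)"
```

```text
t [ 0.7428 -0.6078 -0.0368] r [0.     0.     0.1456] rows 13.0 pos [ 0.2491 -0.6808  0.2406] yaw -69.9 t 0.55
t [ 0.7044 -0.6485 -0.0368] r [0.     0.     0.1456] rows 13.0 pos [ 0.2491 -0.6808  0.2406] yaw -69.9 t 0.55
```

Emit:
step_arm(translation=[[0.06, -0.048, -0.037], [0.12, -0.096, -0.037], [0.18, -0.144, -0.037], [0.24, -0.192, -0.037], [0.3, -0.24, -0.037]], rot=[[0, 0, 0.05], [0, 0, 0.1], [0, 0, 0.1456], [0, 0, 0.1456], [0, 0, 0.1456]], fingers=0)

```text
clock: 1.18
ee_pos: [0.409, -0.4172, 0.2705]
ee_rot: [0.0, 0.999, -0.053, 0.0]
contact_force: [0.4, -0.6, -0.4]
width: 0.525
grip_force: 0.0
```

```bash
python3 -c "
from h import *
print(get_obs()['width'])
go(.64,-.02,.27,-96.1)"
```

```text
0.5251131511581837
t [ 0.2344 -0.5243  0.0006] r [ 0.0001 -0.0002 -0.    ] rows 8.0 pos [ 0.409  -0.4172  0.2705] yaw -96.1 t 1.175
```

Emit:
step_arm(translation=[[0.0293, -0.0655, 0], [0.0586, -0.131, 0], [0.088, -0.1965, 0], [0.1172, -0.262, 0], [0.1465, -0.3275, 0]], rot=[[0, 0, 0], [0, 0, 0], [0, 0, 0], [0, 0, 0], [0, 0, 0]])

```text
clock: 1.8
ee_pos: [0.5533, -0.1693, 0.2705]
ee_rot: [0.0, 0.999, -0.053, 0.0]
contact_force: [0.2, -0.4, -0.2]
width: 0.498
grip_force: 0.0
```

Emit:
step_arm(translation=[[0.0293, -0.0655, 0], [0.0586, -0.131, 0], [0.088, -0.1965, 0], [0.088, -0.1965, 0]], rot=[[0, 0, 0], [0, 0, 0], [0, 0, 0], [0, 0, 0]])

```text
clock: 2.3
ee_pos: [0.6408, -0.0163, 0.2698]
ee_rot: [-0.001, 0.999, -0.05, 0.0]
contact_force: [-0.1, -0.2, -0.9]
width: 0.501
grip_force: 0.0
```

```bash
python3 - <<'E'
from h import *
o=get_obs(); print(o["ee_pos"],o["width"],RM(o["ee_rot"])[:2,1]); m=camera_model("wrist"); im=get_image("wrist"); print(m)
np.save("w1.npy",m,allow_pickle=True)
cv2.imwrite("pics/w1.png",im[:,:,::-1])
E
```

```text
[ 0.64083204 -0.01627559  0.26979072] 0.5014860158098758 [-0.09894699 -0.99508986]
{'camera_matrix': array([[351.23993853,   0.        , 282.97485064],
       [  0.        , 351.23993853, 212.4993122 ],
       [  0.        ,   0.        ,   1.        ]]), 'xyz': array([ 0.7094947 , -0.02314984,  0.41523412]), 'rotation': array([-0.08264553, -0.66576692,  0.73559372,  0.09394683])}
```

View pics/w1.png

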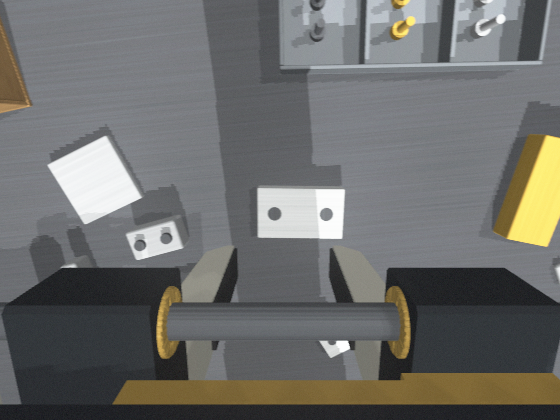

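Wrist view: block with holes at (row 214, col 275) and (215, 326), corners about (187,257)…(239,343). The far guide's screw heads are at (245,140) and (239,167).

```bash
python3 - <<'E'
from h import *
m=np.load("w1.npy",allow_pickle=True).item()
h=unproj(m,[(275,214),(326,215)],.02);d=h[0]-h[1];print(h.mean(0),d,np.degrees(np.arctan2(d[1],d[0])))
c=unproj(m,[(257,187),(344,190),(343,239),(258,238)],.02);print(c,c.mean(0))
g=unproj(m,[(140,245),(167,239)],.036);d=g[0]-g[1];print("guide",g.mean(0),np.degrees(np.arctan2(d[1],d[0])),np.linalg.norm(d))
E
```

```text
[ 0.60443894 -0.03170399] [0.00706553 0.05891234] 83.16101779414358
[[ 0.64165594  0.01482934]
 [ 0.62834512 -0.08366457]
 [ 0.56959201 -0.07913198]
 [ 0.58076082  0.0208794 ]] [ 0.60508847 -0.03177195]
guide [0.59296614 0.13834969] 97.24575181724143 0.03232796625073898
```

Emit:
step_arm(translation=[[-0.04, -0.055, 0], [-0.08, -0.11, 0], [-0.125, -0.166, 0], [-0.166, -0.222, 0], [-0.166, -0.222, 0]], rot=[[0, 0, 0], [0, 0, 0], [0, 0, 0], [0, 0, 0], [0, 0, 0]])

```text
clock: 2.98
ee_pos: [0.5238, 0.1711, 0.2706]
ee_rot: [-0.0, 0.999, -0.051, -0.0]
contact_force: [1.5, -0.4, 0.5]
width: 0.498
grip_force: 0.0
```

Emit:
step_arm(translation=[[0, 0, 0], [0, 0, 0]], rot=[[0, 0, 0], [0, 0, 0]])

```text
clock: 3.22
ee_pos: [0.5267, 0.1665, 0.2703]
ee_rot: [0.0, 0.998, -0.055, 0.0]
contact_force: [0.3, -0.4, -0.7]
width: 0.504
grip_force: 0.0
```

```bash
python3 - <<'E'
from h import *
m=camera_model("wrist"); im=get_image("wrist")
np.save("w2.npy",m,allow_pickle=True)
cv2.imwrite("pics/w2.png",im[:,:,::-1]);cv2.imwrite("pics/w2c.png",cv2.resize(im[60:285,180:480,::-1],(800,600),interpolation=cv2.INTER_CUBIC))
E
```

```text
(no output)
```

View pics/w2.png

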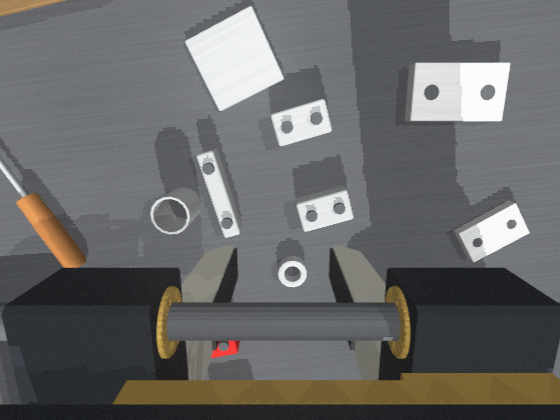

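The view shows the whole jig. Guide screw heads (col,row) are (287,127), (316,118), (312,216) and (339,208). Stop screws are (209,168) and (227,223). Block holes are (431,92) and (487,92).

```bash
python3 - <<'E'
from h import *
m=np.load("w2.npy",allow_pickle=True).item()
g=cv2.cvtColor(cv2.imread("pics/w2.png"),cv2.COLOR_BGR2GRAY).astype(float)
def ref(p,r=9):
    for _ in range(4):
        x,y=np.round(p).astype(int); s=g[y-r:y+r+1,x-r:x+r+1]; Y,X=np.mgrid[-r:r+1,-r:r+1]
        w=np.clip(140-s,0,None)*((X**2+Y**2)<=r*r); p=np.array([x+(w*X).sum()/w.sum(),y+(w*Y).sum()/w.sum()])
    return p
S=np.array([ref(p) for p in [(287,127),(316,118),(312,216),(339,208),(209,168),(227,223)]]); print(S.round(1))
w=unproj(m,S,.036)
A,B=w[:2].mean(0),w[2:4].mean(0); o=(A+B)/2; an=lambda d:np.degrees(np.arctan2(d[1],d[0]))
st=w[4:].mean(0)
print("o",o,"x ang",an(A-B),np.linalg.norm(A-B),"y",an(w[0]-w[1])-90,an(w[2]-w[3])-90,"stop",an(w[4]-w[5]),an(st-o)-90,np.linalg.norm(st-o))
H=np.array([ref(p,10) for p in [(431,92),(487,92)]]);h=unproj(m,H,.02);print("block",h.mean(0),an(h[0]-h[1])-90)
E
python3 -c "
from h import *
get_obs()"
```

```text
[[286.4 126.6]
 [315.6 117.8]
 [311.  214.6]
 [338.5 207. ]
 [207.9 167.5]
 [225.7 222.2]]
o [0.54452728 0.1322774 ] x ang 9.82519663899796 0.09954434794254001 y 10.0386342448287 9.76263658162759 stop 8.846211703564851 9.696185791507304 0.10967513260003052
block [ 0.60595714 -0.03130265] -6.401221854092043
```

```bash
python3 -c "
from h import *
go(.659,-.037,.1,-96.4);go(.659,-.037,.028,-96.4)"
```

```text
t [0.1922 0.2349 0.2129] r [ 0.0002 -0.0001  0.0007] rows 5.0 pos [0.5267 0.1667 0.2702] yaw -96.28 t 3.275
t [0.1921 0.2349 0.3029] r [ 0.0002 -0.0001  0.0007] rows 6.0 pos [0.5267 0.1667 0.2702] yaw -96.28 t 3.275
```

Emit:
step_arm(translation=[[0.048, 0.059, 0.0], [0.096, 0.118, 0.0], [0.144, 0.176, 0.05], [0.192, 0.235, 0.11], [0.192, 0.235, 0.17]], rot=[[0, 0, 0], [0, 0, 0], [0, 0, 0], [0, 0, 0], [0, 0, 0]])

```text
clock: 3.9
ee_pos: [0.6606, -0.0392, 0.1375]
ee_rot: [0.001, 0.998, -0.056, 0.002]
contact_force: [0.3, -0.1, -0.6]
width: 0.5
grip_force: 0.0
```

```bash
python3 -c "
from h import *
go(.659,-.037,.028,-96.4)"
```

```text
t [-0.0029 -0.0027  0.1369] r [ 0.0004 -0.0014 -0.0002] rows 2.0 pos [ 0.6606 -0.0392  0.1375] yaw -96.44 t 3.9
```

Emit:
step_arm(translation=[[0, 0, 0.05], [0, 0, 0.09], [0, 0, 0.12], [0, 0, 0.133], [0, 0, 0.133]], rot=[[0, 0, 0], [0, 0, 0], [0, 0, 0], [0, 0, 0], [0, 0, 0]])

```text
clock: 4.53
ee_pos: [0.6579, -0.0346, 0.0308]
ee_rot: [0.0, 0.999, -0.054, -0.0]
contact_force: [-0.1, 0.1, -0.0]
width: 0.502
grip_force: 0.0
```

```bash
python3 -c "
from h import *
go(.6433,-.0355,.028,-96.4);go(.6107,-.0305,.028,-80.2)"
```

```text
t [-0.018   0.0031  0.0036] r [0.0001 0.0003 0.0013] rows 1.0 pos [ 0.6579 -0.0346  0.0308] yaw -96.16 t 4.525
t [-0.0592  0.0012  0.0036] r [ 0.0001  0.0003 -0.0887] rows 1.0 pos [ 0.6579 -0.0346  0.0308] yaw -96.16 t 4.525
```

Emit:
step_arm(translation=[[-0.009, 0.002, 0.0035], [-0.018, 0.002, 0.0035], [-0.023, 0.002, 0.0035], [-0.028, 0.002, 0.0035], [-0.033, 0.002, 0.0035]], rot=[[0, 0, 0], [0, 0, 0], [0, 0, -0.01], [0, 0, -0.02], [0, 0, -0.03]])

```text
clock: 5.15
ee_pos: [0.633, -0.0322, 0.0292]
ee_rot: [-0.0, 1.0, -0.005, 0.002]
contact_force: [4.9, 0.8, 4.0]
width: 0.498
grip_force: 2.6
```

```bash
python3 -c "
from h import *
go(.6107,-.0305,.028,-80.2);print(get_obs()['contact_force'])"
```

```text
t [-0.028  -0.0019  0.0015] r [-0.     -0.0011 -0.0576] rows 1.0 pos [ 0.633  -0.0322  0.0292] yaw -90.57 t 5.15
[4.91398609 0.83840209 3.98437716]
```

Emit:
step_arm(translation=[[-0.006, 0, 0.001], [-0.012, -0.001, 0.001], [-0.018, -0.001, 0.001], [-0.024, -0.002, 0.001], [-0.028, -0.002, 0.001]], rot=[[0, 0, -0.012], [0, 0, -0.024], [0, 0, -0.036], [0, 0, -0.048], [0, 0, -0.0576]])

```text
clock: 5.78
ee_pos: [0.6111, -0.0301, 0.0286]
ee_rot: [-0.0, 0.996, 0.085, 0.002]
contact_force: [6.5, 2.0, 5.1]
width: 0.499
grip_force: 3.0
```

Emit:
step_arm(translation=[[0, 0, 0], [0, 0, 0]], rot=[[0, 0, 0], [0, 0, 0]])

```text
clock: 6.02
ee_pos: [0.6108, -0.0303, 0.0284]
ee_rot: [-0.0, 0.996, 0.085, 0.002]
contact_force: [5.5, 1.5, 4.9]
width: 0.501
grip_force: 2.6
```

```bash
python3 - <<'E'
from h import *
go(.6107,-.0305,.028,-80.2)
im=get_image("top"); cv2.imwrite("pics/t2.png",cv2.resize(im[110:290,150:390,::-1],(800,600),interpolation=cv2.INTER_CUBIC))
E
```

```text
t [-0.0001  0.0003  0.0005] r [ 0.     -0.001  -0.0001] rows 1.0 pos [ 0.6108 -0.0303  0.0284] yaw -80.22 t 6.025
```

View pics/t2.png

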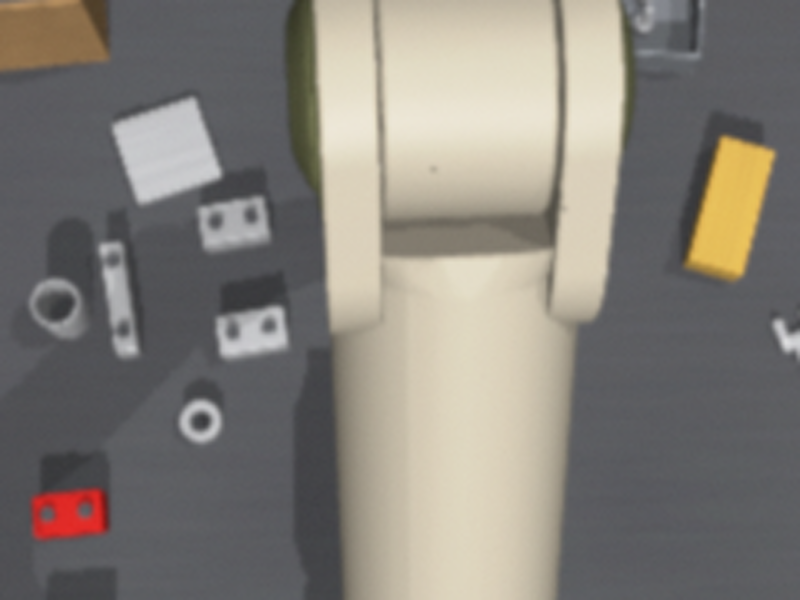

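Emit:
step_arm(translation=[[0.012, 0, 0], [0.025, 0, 0], [0.025, 0, -0.05], [0.025, 0, -0.12], [0.025, 0, -0.19]], rot=[[0, 0, 0], [0, 0, 0], [0, 0, 0], [0, 0, -0.04], [0, 0, -0.09]])

```text
clock: 6.7
ee_pos: [0.6286, -0.0274, 0.1807]
ee_rot: [0.0, 0.974, 0.226, -0.001]
contact_force: [0.5, 0.3, -0.3]
width: 0.498
grip_force: 0.0
```

```bash
python3 -c "
from h import *
go(.5768,-.0549,.3,9.8);print(get_obs()['q'])"
```

```text
t [-0.0737  0.0023 -0.149 ] r [-0.0006  0.0006 -0.4092] rows 3.0 pos [ 0.6286 -0.0274  0.1807] yaw -63.85 t 6.7
[ 0.06069579  0.55750753 -0.16035294  1.87345049  0.12892517  0.72279769
 -1.2871951 ]
```

Emit:
step_arm(translation=[[-0.02, 0, -0.05], [-0.04, 0, -0.1], [-0.074, 0.002, -0.149], [-0.074, 0.002, -0.149], [-0.074, 0.002, -0.149]], rot=[[0, 0, -0.055], [0, 0, -0.11], [0, 0, -0.165], [0, 0, -0.22], [0, 0, -0.275]], fingers=-0.78)

```text
clock: 7.32
ee_pos: [0.5762, -0.0551, 0.2995]
ee_rot: [0.0, 0.79, 0.613, -0.0]
contact_force: [0.5, 0.5, 0.1]
width: 0.114
grip_force: 0.0
```

Emit:
step_arm(translation=[[0, 0, 0], [0, 0, 0], [0, 0, 0], [0, 0, 0], [0, 0, 0]], rot=[[0, 0, -0.055], [0, 0, -0.11], [0, 0, -0.134], [0, 0, -0.134], [0, 0, -0.134]])

```text
clock: 7.95
ee_pos: [0.5764, -0.0547, 0.2987]
ee_rot: [-0.0, 0.647, 0.763, -0.0]
contact_force: [0.2, 0.6, -0.8]
width: 0.11
grip_force: 0.0
```

```bash
python3 - <<'E'
from h import *
go(.5768,-.0549,.3,9.8);print(get_obs()['q'],get_obs()["width"])
m=camera_model("wrist"); im=get_image("wrist")
np.save("w3.npy",m,allow_pickle=True)
cv2.imwrite("pics/w3.png",im[:,:,::-1])
E
```

```text
t [-0.0003  0.0005 -0.0016] r [-0.0002 -0.     -0.0024] rows 1.0 pos [ 0.5764 -0.0547  0.2987] yaw 9.37 t 7.95
[ 0.37864255  0.40502933 -0.53116621  1.85121743  0.24753688  0.95171216
 -0.09861004] 0.11047456758029232
```

View pics/w3.png

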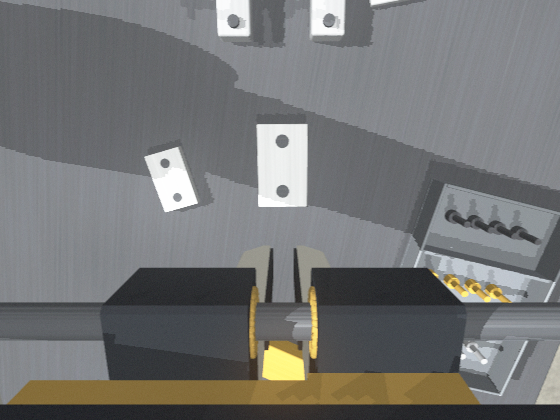

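The block now lies lengthwise before the gap. Its holes are at (col 282,row 141) and (282,191), and the near guide screws are at (233,20) and (328,20).

```bash
python3 - <<'E'
from h import *
m=np.load("w3.npy",allow_pickle=True).item()
g=cv2.cvtColor(cv2.imread("pics/w3.png"),cv2.COLOR_BGR2GRAY).astype(float)
def ref(p,r=9):
    for _ in range(4):
        x,y=np.round(p).astype(int); s=g[y-r:y+r+1,x-r:x+r+1]; Y,X=np.mgrid[-r:r+1,-r:r+1]
        w=np.clip(140-s,0,None)*((X**2+Y**2)<=r*r); p=np.array([x+(w*X).sum()/w.sum(),y+(w*Y).sum()/w.sum()])
    return p
an=lambda d:np.degrees(np.arctan2(d[1],d[0]))
S=np.array([ref(p) for p in [(233,20),(328,20)]]);w=unproj(m,S,.036)
H=np.array([ref(p,8) for p in [(282,141),(282,191)]]);h=unproj(m,H,.02)
print(S,H); a=an(w[1]-w[0]); print("screw mid",w.mean(0),a,np.linalg.norm(w[1]-w[0]),"block",h.mean(0),an(h[0]-h[1])-90)
ex=np.array([np.cos(np.radians(9.8)),np.sin(np.radians(9.8))]);ey=np.array([-ex[1],ex[0]])
d=h.mean(0)-w.mean(0);print("block rel near-screw mid",d@ex,d@ey)
d=h.mean(0)-[.5445,.1323];print("rel jig(w2)",d@ex,d@ey)
E
```

```text
[[234.30867052  22.78034682]
 [328.55985267  21.14917127]] [[281.76800272 140.86990489]
 [282.16584767 190.79238329]]
screw mid [0.54742425 0.11431346] 10.224180555090733 0.09926118253861964 block [ 0.57275244 -0.03726777] 9.738825236909591
block rel near-screw mid -0.0008419671235689479 -0.15368043684059046
rel jig(w2) -0.0010218696136052626 -0.17190224961566888
```

```bash
python3 -c "
from h import *
go(.587,-.114,.028,9.8)"
```

```text
t [-0.0754  0.0012  0.3384] r [-0.0002 -0.     -0.0022] rows 5.0 pos [ 0.5764 -0.0546  0.2987] yaw 9.4 t 8.0
```

Emit:
step_arm(translation=[[-0.04, 0.001, 0], [-0.0754, 0.0012, 0.04], [-0.0754, 0.0012, 0.11], [-0.0754, 0.0012, 0.18], [-0.0754, 0.0012, 0.25]], rot=[[0, 0, -0.002], [0, 0, -0.002], [0, 0, -0.002], [0, 0, -0.002], [0, 0, -0.002]])

```text
clock: 8.62
ee_pos: [0.5875, -0.1142, 0.0974]
ee_rot: [0.0, 0.644, 0.765, 0.0]
contact_force: [1.8, -0.2, -0.5]
width: 0.111
grip_force: 0.0
```

```bash
python3 -c "
from h import *
go(.587,-.114,.028,9.8)"
```

```text
t [ 0.0003 -0.0006  0.0868] r [ 0.0002  0.0001 -0.0002] rows 2.0 pos [ 0.5875 -0.1142  0.0974] yaw 9.76 t 8.625
```

Emit:
step_arm(translation=[[0, 0, 0.035], [0, 0, 0.065], [0, 0, 0.084], [0, 0, 0.0865], [0, 0, 0.0865]], rot=[[0, 0, 0], [0, 0, 0], [0, 0, 0], [0, 0, 0], [0, 0, 0]])

```text
clock: 9.25
ee_pos: [0.5877, -0.1139, 0.0303]
ee_rot: [0.0, 0.644, 0.765, 0.0]
contact_force: [0.0, -0.2, -0.6]
width: 0.111
grip_force: 0.0
```

```bash
cat >> h.py <<'E'
def jig():
    o=get_obs(); a=np.radians(9.8); ex=np.array([np.cos(a),np.sin(a)]); ey=np.array([-ex[1],ex[0]]); d=o["ee_pos"][:2]-[.5445,.1323]
    print("tcp in jig mm",(d@ex*1e3).round(1),(d@ey*1e3).round(1),"F",(o["contact_force"][:2]@ex).round(1),(o["contact_force"][:2]@ey).round(1),o["contact_force"][2].round(1))
E
python3 -c "
from h import *
jig();go(.5458,.1249,.028,9.8)"
```

```text
tcp in jig mm 0.7 -250.0 F 0.0 -0.2 -0.6
t [ 0.3031 -0.0007  0.0028] r [0.0002 0.0001 0.0002] rows 4.0 pos [ 0.5877 -0.1139  0.0303] yaw 9.83 t 9.25
```

Emit:
step_arm(translation=[[0.016, -0.001, 0.002], [0.032, -0.001, 0.002], [0.048, -0.001, 0.002], [0.064, -0.001, 0.002], [0.08, -0.001, 0.002]], rot=[[0, 0, 0], [0, 0, 0], [0, 0, 0], [0, 0, 0], [0, 0, 0]])

```text
clock: 9.88
ee_pos: [0.5759, -0.051, 0.0287]
ee_rot: [0.001, 0.644, 0.765, -0.0]
contact_force: [1.0, -5.7, 3.9]
width: 0.109
grip_force: 2.9
```

Emit:
step_arm(translation=[[0.012, 0, 0], [0.024, 0, 0], [0.036, 0, 0], [0.048, 0, 0], [0.06, 0, 0]], rot=[[0, 0, 0], [0, 0, 0], [0, 0, 0], [0, 0, 0], [0, 0, 0]])

```text
clock: 10.5
ee_pos: [0.5676, -0.004, 0.0287]
ee_rot: [0.001, 0.644, 0.765, -0.0]
contact_force: [0.3, -7.1, 5.0]
width: 0.111
grip_force: 3.3
```

```bash
python3 - <<'E'
from h import *
jig();go(.5458,.1249,.028,9.8)
im=get_image("wrist");cv2.imwrite("pics/w4.png",im[:,:,::-1])
E
```

```text
tcp in jig mm -0.4 -138.3 F -0.9 -7.1 5.0
t [0.1634 0.0006 0.0005] r [0.0002 0.0005 0.    ] rows 3.0 pos [ 0.5676 -0.004   0.0287] yaw 9.8 t 10.5
```

View pics/w4.png

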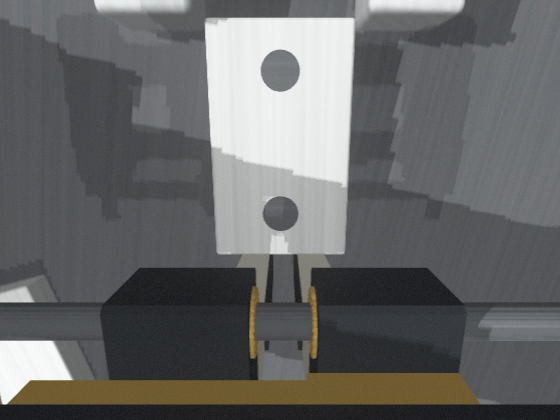

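The block is square to the gap at the mouth, about 1–2 mm to the right of centre. I will drift left slightly while pushing slowly.

Emit:
step_arm(translation=[[0.004, -0.0006, 0], [0.008, -0.0012, 0], [0.012, -0.0018, 0], [0.016, -0.002, 0], [0.02, -0.002, 0]], rot=[[0, 0, 0], [0, 0, 0], [0, 0, 0], [0, 0, 0], [0, 0, 0]])

```text
clock: 11.18
ee_pos: [0.5635, 0.0107, 0.0286]
ee_rot: [0.001, 0.644, 0.765, -0.0]
contact_force: [1.2, -7.0, 6.9]
width: 0.108
grip_force: 3.7
```

```bash
python3 - <<'E'
from h import *
jig()
im=get_image("wrist");cv2.imwrite("pics/w5.png",im[:,:,::-1])
E
```

```text
tcp in jig mm -2.0 -123.0 F -0.0 -7.1 6.9
```

View pics/w5.png

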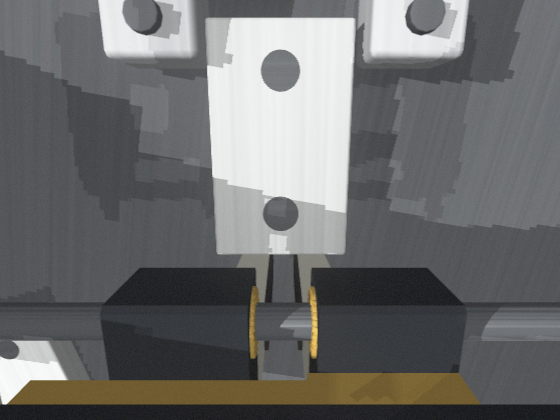

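The front of the block is inside the gap, about 1.4 mm left of the screw midline and with no side force. I carry on, easing back about 1 mm.

Emit:
step_arm(translation=[[0.01, 0.0004, 0], [0.02, 0.0008, 0], [0.03, 0.0012, 0], [0.04, 0.0014, 0], [0.05, 0.0014, 0]], rot=[[0, 0, 0], [0, 0, 0], [0, 0, 0], [0, 0, 0], [0, 0, 0]])

```text
clock: 11.85
ee_pos: [0.5574, 0.0503, 0.0285]
ee_rot: [0.001, 0.644, 0.765, -0.001]
contact_force: [1.1, -7.5, 6.3]
width: 0.111
grip_force: 3.9
```

```bash
python3 -c "
from h import *
jig();go(.5458,.1249,.028,9.8)"
```

```text
tcp in jig mm -1.2 -83.0 F -0.2 -7.6 6.3
t [0.0944 0.0015 0.0005] r [-0.      0.0006 -0.0002] rows 2.0 pos [0.5574 0.0503 0.0285] yaw 9.77 t 11.85
```

Emit:
step_arm(translation=[[0.015, 0.0002, 0], [0.03, 0.0004, 0], [0.045, 0.0006, 0], [0.06, 0.0008, 0], [0.075, 0.001, 0]], rot=[[0, 0, 0], [0, 0, 0], [0, 0, 0], [0, 0, 0], [0, 0, 0]])

```text
clock: 12.48
ee_pos: [0.5478, 0.1094, 0.0285]
ee_rot: [0.001, 0.644, 0.765, -0.001]
contact_force: [2.1, -7.6, 7.7]
width: 0.11
grip_force: 4.2
```

```bash
python3 -c "
from h import *
jig();go(.5458,.1249,.028,9.8)"
```

```text
tcp in jig mm -0.7 -23.1 F 0.8 -7.8 7.7
t [0.0195 0.0009 0.0006] r [-0.0002  0.0007 -0.0002] rows 1.0 pos [0.5478 0.1094 0.0285] yaw 9.76 t 12.475
```

Emit:
step_arm(translation=[[0.004, 0, 0], [0.008, 0, 0], [0.012, 0, 0], [0.015, 0, 0], [0.017, 0, 0]], rot=[[0, 0, 0], [0, 0, 0], [0, 0, 0], [0, 0, 0], [0, 0, 0]])

```text
clock: 13.1
ee_pos: [0.5455, 0.1224, 0.0285]
ee_rot: [0.001, 0.644, 0.765, -0.001]
contact_force: [2.5, -12.5, 9.4]
width: 0.11
grip_force: 6.9
```

Emit:
step_arm(translation=[[0.001, 0, 0], [0.002, 0, 0]], rot=[[0, 0, 0], [0, 0, 0]])

```text
clock: 13.35
ee_pos: [0.5455, 0.1225, 0.0285]
ee_rot: [0.001, 0.645, 0.764, -0.002]
contact_force: [2.5, -13.4, 7.7]
width: 0.11
grip_force: 7.0
```

```bash
python3 -c "
from h import *
jig()"
```

```text
tcp in jig mm -0.7 -9.8 F 0.1 -13.7 7.7
```

Emit:
step_arm(translation=[[0.002, 0, 0], [0.004, 0, 0], [0.004, 0, 0]], rot=[[0, 0, 0], [0, 0, 0], [0, 0, 0]])

```text
clock: 13.72
ee_pos: [0.5454, 0.1226, 0.0285]
ee_rot: [0.002, 0.646, 0.763, -0.003]
contact_force: [5.5, -20.8, 8.6]
width: 0.111
grip_force: 10.6
```

```bash
python3 -c "
from h import *
jig()"
```

```text
tcp in jig mm -0.8 -9.7 F 1.9 -21.4 8.6
```

Blocked solid at about the expected stop position. I back off, rise and look.

Emit:
step_arm(translation=[[-0.01, 0, 0], [-0.03, 0, 0], [-0.06, 0, 0], [-0.06, 0, -0.05], [-0.06, 0, -0.12]], rot=[[0, 0, 0], [0, 0, 0], [0, 0, 0], [0, 0, 0], [0, 0, 0]])

```text
clock: 14.35
ee_pos: [0.5519, 0.081, 0.1238]
ee_rot: [-0.001, 0.644, 0.765, -0.001]
contact_force: [1.6, -0.2, 0.5]
width: 0.111
grip_force: 0.0
```

Emit:
step_arm(translation=[[0.0, 0, -0.07], [0.0, 0, -0.13], [0.0, 0, -0.17], [0, 0, -0.17]], rot=[[0, 0, 0], [0, 0, 0], [0, 0, 0], [0, 0, 0]])

```text
clock: 14.85
ee_pos: [0.5538, 0.0817, 0.2624]
ee_rot: [0.001, 0.644, 0.765, 0.002]
contact_force: [-0.4, -0.5, -1.1]
width: 0.111
grip_force: 0.0
```

```bash
python3 - <<'E'
from h import *
jig(); print(get_obs()["ee_pos"])
m=camera_model("wrist"); im=get_image("wrist")
np.save("w6.npy",m,allow_pickle=True)
cv2.imwrite("pics/w6.png",im[:,:,::-1])
E
```

```text
tcp in jig mm 0.5 -51.4 F -0.5 -0.4 -1.1
[0.55375415 0.08169044 0.26235048]
```

View pics/w6.png

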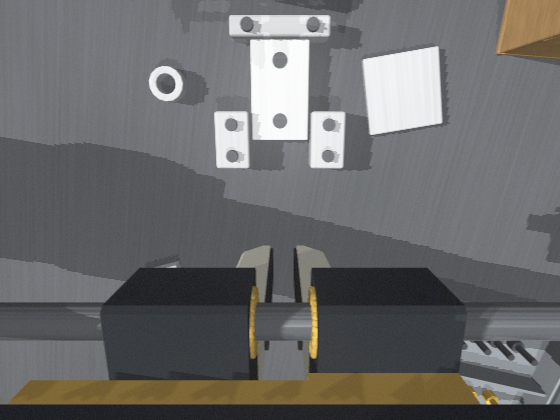

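The block sits with its front against the stop (row ~38), straight between the guides. Nut and plate are undisturbed. A quick numeric check of the seating:

```bash
python3 - <<'E'
from h import *
m=np.load("w6.npy",allow_pickle=True).item()
g=cv2.cvtColor(cv2.imread("pics/w6.png"),cv2.COLOR_BGR2GRAY).astype(float)
def ref(p,r=9):
    for _ in range(4):
        x,y=np.round(p).astype(int); s=g[y-r:y+r+1,x-r:x+r+1]; Y,X=np.mgrid[-r:r+1,-r:r+1]
        w=np.clip(140-s,0,None)*((X**2+Y**2)<=r*r); p=np.array([x+(w*X).sum()/w.sum(),y+(w*Y).sum()/w.sum()])
    return p
w=unproj(m,[ref(p,7) for p in [(231,125),(232,156),(329,125),(328,156),(247,24),(313,24)]],.036)
h=unproj(m,[ref(p,9) for p in [(280,60),(280,121)]],.02)
o=w[:4].mean(0);st=w[4:].mean(0); ex=w[2:4].mean(0)-w[:2].mean(0);ex/=np.linalg.norm(ex);ey=np.array([-ex[1],ex[0]])
f=lambda p:(((p-o)@ex*1e3).round(1),((p-o)@ey*1e3).round(1))
d=h[0]-h[1];print("block",f(h.mean(0)),"stop bar mid",f(st),"(want 110)","ang",np.degrees(np.arctan2(d@ex,d@ey)))
E
```

```text
block (np.float64(-0.9), np.float64(49.2)) stop bar mid (np.float64(-0.2), np.float64(107.3)) (want 110) ang 0.384111002122517
```

Seated: jig y is about 49 mm or better, x is −0.9 mm, and the angle is 0.4°.

```bash
python3 -c "
from cell import *
print(close_job())"
```

```text
the job is handed in; nothing more can be done
None
```

The block was pushed through the gap against the end stop (last image: y about 49 mm of 50, 0.9 mm off centre, 0.4° askew), the fingers are clear and the job is handed in; no verdict came back.

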